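# Probe two terminals of the detector module

### The job

Take the orange test probe out of its stand, touch its sprung tip gently on the brass stud of the red terminal for half a second, then likewise on the stud of the blue terminal, never touching the yellow terminal with it. Then put the probe back in its stand, tip down with the guard disc resting on the tube's rim, and let go.

Things in the scene. Friction and masses are not known exactly. Their poses are not given: they have to be found in the camera images.
- probe_grip (a point): Middle of the orange handle, 26 x 26 x 80 mm, of the probe (0.14 kg), which starts upright in the stand. Handle faces are square to the point's x and y; z points to the butt end. At the handle's lower end is a black guard disc (50 mm across, 8 mm thick), its underside 50 mm below this point; below that a barrel 12 mm across and 55 mm long, then a thin sprung plunger.
- probe_tip (a point): End of the probe's metal plunger, 6 mm across, on the probe's axis, 125 mm below the handle's middle and 75 mm below the guard disc's underside. The plunger slides up to 12 mm into the barrel against a spring (0.6 N to start, 3 N fully in); pressing it in 5 to 7 mm makes a good touch.
- term_red: Red terminal fixed on the green circuit board: a red plastic collar 34 mm across and 10 mm high, and on it a brass stud 22 mm across and 6 mm high. The origin is at the middle of the underside of the collar, on the board; z is up; the stud's flat top is 16 mm above the origin.
- term_blue: Blue terminal, the same as the red one but with a blue collar; the top of its stud is 16 mm above the origin.
- term_yellow: Yellow terminal, the same but with a yellow collar; not to be touched with the probe. The three terminals stand in a row, 70 mm apart, in any order, on a black module (160 x 240 mm) whose other parts are lower than the stud tops.
- stand_mouth (a point): Centre of the mouth of the probe stand, an upright grey tube (54 mm outside, 34 mm inside, 88 mm deep) on a 90 x 90 mm dark foot, fixed to the table. The point is level with the rim, 100 mm above the table; z is up. With the probe put away the guard disc rests on this rim, the barrel hanging in the tube.

How it is judged:
On the way, in this order (a step that is already met when the one before it is completed fails the run):
1. the probe's tip rests on the red terminal's stud (horizontal distance between probe_tip and term_red below 0.013 m and contact force between probe and term_red above 0.3 N), for 0.3 s.
2. then the probe's tip rests on the blue terminal's stud (horizontal distance between probe_tip and term_blue below 0.013 m and contact force between probe and term_blue above 0.3 N), for 0.3 s.
At the end, for the whole second after the job is handed in: The probe stands in its stand, tip down, the guard disc on the rim (height within 5 mm), within 18 mm of the tube's axis and 0.15 rad of upright, at rest (horizontal distance between probe_grip and stand_mouth below 0.018 m and z of probe_grip in the frame of stand_mouth between 0.045 and 0.055 m and angle between probe_grip's own z axis and vertical below 0.15 rad and linear speed of probe below 0.02 m/s); the robot touches nothing.
It fails at once if the probe touches the yellow terminal (contact force between probe and term_yellow above 0.2 N).
It fails at once if the probe is pressed on the red terminal with more than 20 N (contact force between probe and term_red above 20 N).
It fails at once if the probe is pressed on the blue terminal with more than 20 N (contact force between probe and term_blue above 20 N).
It also fails if it takes over 58 s, if anything falls off the work surface, if the arm or the gripper's body presses on something with over 40 N, if the wrist force passes 120 N, or if a joint passes its speed limit or range.

### The arm

A 6-joint arm with a two-finger parallel gripper is mounted at the origin on the work surface. World frame = base frame: x ahead of the robot, y to its left, z up, the work surface at z = 0. Lengths are in m, angles in rad, forces in N, time in s.
With the tool pointing down it reaches from about 0.375 to 0.975 m from the base axis. Payload 3.8 kg.
Tool frame: the origin (TCP) lies at the very end of the fingers, on their centre line; the grasp point (between the pads) lies 19 mm behind it; y points along the fingers, x is the direction in which the jaws open and shut, and the axes are right-handed (so a half turn about y gives the same grasp; the last joint's range is limited). The gripper opens to 85 mm and grips with 20 to 120 N. Pads are 22 mm wide; open, the fingers measure 114 mm over their backs; the gripper's body (76 mm by 85 mm) begins 54 mm behind the grasp point. The pads swing forward as they close: fully open they stand 13 mm farther back than shut.
Start: joints at [-1.349, 0.264, 1.604, -0, 1.274, -0.037], TCP at [0.173, -0.653, 0.231] pointing down, gripper open.
Joint ranges: [-2.63, 2.63], [-0.94, 2.18], [0.31, 2.57], [-1.31, 4.45], [0, 2.66], [-2.55, 2.55]. Speed limits (rad/s): [2.57, 2.57, 3.14, 3.14, 3.14, 3.14].

### API

Orientations are given as a rotation vector (axis times angle).
In Python, from workcell import bot, cams gives the robot as it stands.
- The arm moves only by the tool play_rows, never from a script. Its argument "motion" is a list of rows, each a list of 2 entries, a list of its own where there are three numbers: the shift along the world's x, y, z normalised to -1 to 1, where 1 is 400 mm, then the turn, a rotation vector about the world's x, y, z normalised to -1 to 1, where 1 is pi/4 rad. In form: [[[tx, ty, tz], [ax, ay, az]], ...]. A call has 1 to 10 rows; each row is the pose to reach, as a shift and turn from the pose commanded when the call began; what a row does not reach only later rows make up. A row lasts 1/8 s, in which the tool goes at most 62.5 mm and 10.7 degrees, less where a joint would pass 70% of its speed; a pose out of reach is approached as far as the arm can. A call with a number of a shift or a turn outside -1 to 1 is refused whole. A call with a gripper value outside its range is refused whole. "gripper" is the closure, from 0 (fully open) to 1 (shut), set as the call begins (left out, the last holds). The fingers move at their own pace and stop on an object; "squeeze" is the grip in N (left out, the last holds). Time passes only in rows, so rows that repeat a pose let the fingers close. It gives the time, the measured TCP pose, the force and the opening at its end, in the units of the state.
- bot.read_state(): the state, without advancing time (a new reading comes with each control period).
- cams.read_camera(name): name is "side" or "top" or "wrist"; returns (picture, depth): 400x640x3 uint8, red, green, blue; 400x640 float32, m along the optical axis (not along the pixel's ray), 0 where there is no reading.
- cams.calibration(name): a dict with "mtx" (3x3 intrinsics, pixels), "R" (3x3) and "t" (3): a world point X has camera coordinates R X + t; the wrist camera has in their place "tool_from_camera" (4x4, takes a point from camera to tool coordinates, whose origin is the TCP and whose axes are the tool frame's). Camera axes: x right, y down, z forward; pixel columns grow to the right and rows downward; lengths in m; the calibration is good to about 2 mm. A picture is of the moment at which its call begins: read the wrist's pose just before it. calibration takes no time and is no camera call.
- bot.finish_job(): hands the job in, once; it reports no verdict.
Trained networks look in the newest picture that a camera, given by its name, has taken for a name from the list of things; names that differ only in an ending like _2 or _b are one class to them, and where a whole thing is asked for, a point or a joint stands for the part that bears it (a point fixed in the world has none). Each returns a list of dicts, best first, with "conf" (0 to 1); they miss things now and then, are a little off and sometimes report something else, mostly with a low value. They report only what shows in the picture. A call takes as long as a camera call.
- cams.recognise(camera, label): "xyz" ([x, y, z] in m, in the coordinates of the camera as it stood for that picture, good to about 4 mm: the middle of the surface that is visible of it).
- cams.regions_of(camera, label): "mask" (400x640 bool, what is visible of it).
- cams.mark_of(camera, label): "xyz" ([x, y, z] in m, in the coordinates of the camera as it stood for that picture, good to about 4 mm: a listed point, or the origin of a listed thing).
The state is a dict: "time": time; "q": joint angles; "joint_vel": joint speeds; "joint_torque": joint torques, N m; "tool_pos": TCP position; "tcp_rot": TCP orientation; "wrist_force": force on the tool from outside, world axes, zero at the start; "torque": the same for the moment, N m; "width": opening from 0.0 (shut) to 1.0 (fully open).
Only numpy, scipy, OpenCV 4.12 (cv2) and the standard library are available. Lean on these libraries where they do the work, as an engineer would, in place of code of your own. Each camera call takes 0.05 s, during which the arm holds its last target.

## Working session

There is one attempt and no reset: what is moved stays moved. The work goes in short steps, Python scripts to look and compute and a tool call to move; the robot and the scene stay as the last step left them, time stands still between calls to the robot, and variables do not carry over. Pictures are saved under pics/ and viewed, and the job is handed in when it is done.

Besides the shell and the picture viewer there is one more tool, called after "Request:" as name(argument=value, ...) on one line, values as JSON. play_rows: Moves the arm, as the interface text tells. Its arguments: {"type":"object","properties":{"motion":{"type":"array","items":{"type":"array"}},"gripper":{"type":"number"},"squeeze":{"type":"number"}},"required":["motion"]}

```bash
mkdir -p pics; ls; cat > h.py <<'E'
import numpy as np, cv2
from workcell import bot, cams
from scipy.spatial.transform import Rotation as Ro
def snap(name,fn):
    p,d=cams.read_camera(name); cv2.imwrite('pics/'+fn,p[:,:,::-1]); return p,d
def w(name,xyz,st=None):
    c=cams.calibration(name); xyz=np.array(xyz)
    if name=='wrist':
        T=np.array(c['tool_from_camera']); st=st or bot.read_state()
        p=T[:3,:3]@xyz+T[:3,3]
        return Ro.from_rotvec(st['tcp_rot']).as_matrix()@p+np.array(st['tool_pos'])
    return np.array(c['R']).T@(xyz-np.array(c['t']))
def cloud(name,d,st=None):
    K=np.array(cams.calibration(name)['mtx']); v,u=np.mgrid[:400,:640]
    P=np.stack([(u-K[0,2])/K[0,0]*d,(v-K[1,2])/K[1,1]*d,d],-1).reshape(-1,3)
    c=cams.calibration(name)
    if name=='wrist':
        T=np.array(c['tool_from_camera']); st=st or bot.read_state()
        P=P@T[:3,:3].T+T[:3,3]; P=P@Ro.from_rotvec(st['tcp_rot']).as_matrix().T+np.array(st['tool_pos'])
    else: P=(P-np.array(c['t']))@np.array(c['R'])
    return P.reshape(400,640,3)
E
python3 - <<'E'
from h import *
np.set_printoptions(precision=4,suppress=True)
print(bot.read_state())
for n in ['top','side']:
    p,d=snap(n,n+'0.png'); C=cloud(n,d)
    np.savez(n+'0.npz',p=p,d=d,C=C)
    for l in ['probe_grip','probe_tip','term_red','term_blue','term_yellow','stand_mouth']:
        r=cams.mark_of(n,l)
        for k in r[:2]: print(n,l,round(k['conf'],2),w(n,k['xyz']))
E
```

```text
pics
{'time': 0.0, 'q': array([-1.3489,  0.2647,  1.6054,  0.    ,  1.2737, -0.0369]), 'joint_vel': array([-0.0004,  0.0003, -0.0006, -0.0011,  0.0007,  0.0005]), 'joint_torque': array([  0.0001, -51.5106, -36.7311,  -0.0001,   0.0129,   0.    ]), 'tool_pos': array([ 0.1726, -0.6518,  0.23  ]), 'tcp_rot': array([-1.3191,  1.0177, -1.0148]), 'wrist_force': array([ 0.3516, -0.1809,  0.5141]), 'torque': array([-0.0005, -0.0067,  0.0087]), 'width': 0.998091290757507}
top probe_grip 0.64 [0.5606 0.1026 0.1488]
top term_red 0.55 [ 0.528  -0.2011  0.0164]
top term_blue 0.74 [ 0.5079 -0.1368  0.0175]
top term_yellow 0.78 [ 0.5493 -0.2676  0.0118]
top stand_mouth 0.6 [0.5626 0.1014 0.0967]
top stand_mouth 0.41 [0.5576 0.1044 0.1494]
side probe_grip 0.77 [0.5628 0.096  0.1561]
side probe_grip 0.73 [ 0.5336 -0.2049  0.0124]
side term_red 0.78 [ 0.5332 -0.2045  0.0134]
side term_blue 0.81 [ 0.5142 -0.1393  0.0167]
side term_blue 0.61 [0.5592 0.1011 0.1001]
side stand_mouth 0.92 [0.5608 0.102  0.1028]
```

View images.

View pics/top0.png

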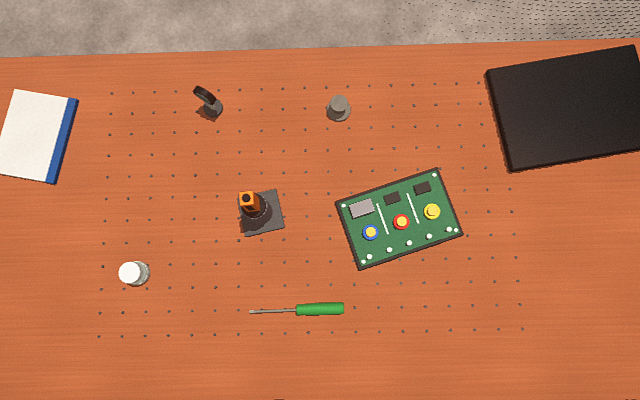

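View pics/side0.png

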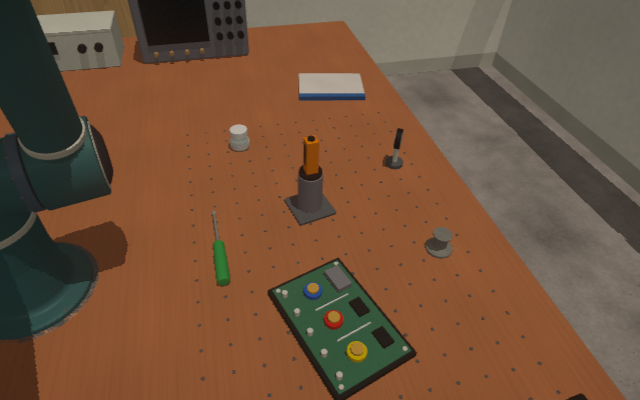

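```bash
python3 - <<'E'
from h import *
np.set_printoptions(precision=4,suppress=True)
R=Ro.from_rotvec([-1.3191,1.0177,-1.0148]).as_matrix();print(R)
for n in ['top','side']:
    z=np.load(n+'0.npz');C=z['C'];p=z['p'];hsv=cv2.cvtColor(p,cv2.COLOR_RGB2HSV);H,S,V=[hsv[...,i].astype(int) for i in range(3)]
    ok=z['d']>0
    print(n,'cal z cam',cams.calibration(n)['t'])
    near=lambda x,y,r:(np.hypot(C[...,0]-x,C[...,1]-y)<r)&ok
    # orange handle top
    m=near(.561,.102,.05)&(S>120)&(C[...,2]>.11)
    P=C[m]; print('handle',m.sum(),P.min(0),P.max(0),np.median(P,0))
    t=m&(C[...,2]>P[:,2].max()-.012)
    Q=C[t][:,:2].astype(np.float32); print(' top',len(Q),cv2.minAreaRect(Q*1000),np.median(C[t],0))
    # colours
    for nm,x,y in [('red',.53,-.2015),('blue',.51,-.1375),('yel',.5493,-.2676)]:
        m=near(x,y,.035)&(C[...,2]>.005); P=C[m]
        hh=np.c_[H[m],S[m],V[m]]
        hi=P[:,2]>np.percentile(P[:,2],95)-.004
        if hi.sum(): print(nm,len(P),'hi',hi.sum(),np.median(P[hi],0),(P[hi].min(0)+P[hi].max(0))/2,np.ptp(P[hi],axis=0),np.median(hh[hi],0))
E
```

```text
[[ 0.2559 -0.0005  0.9667]
 [-0.9667  0.0022  0.2559]
 [-0.0023 -1.      0.0001]]
top cal z cam [-0.014   0.5681  0.9553]
handle 305 [0.5374 0.0885 0.1102] [0.5751 0.1149 0.1919] [0.5523 0.0967 0.1823]
 top 159 ((558.4812622070312, 102.24925231933594), (25.658842086791992, 26.034442901611328), 2.677398681640625) [0.5575 0.1011 0.1868]
red 816 hi 91 [ 0.5304 -0.2015  0.0303] [ 0.5303 -0.2015  0.0305] [0.0279 0.0284 0.0074] [ 25. 144. 252.]
blue 825 hi 91 [ 0.5086 -0.1356  0.0307] [ 0.507  -0.1356  0.0306] [0.0302 0.0296 0.0075] [ 25. 146. 253.]
yel 813 hi 95 [ 0.5505 -0.268   0.0296] [ 0.5491 -0.2688  0.0303] [0.0262 0.0313 0.0084] [ 25. 145. 252.]
side cal z cam [-0.5301  0.1712  0.8486]
handle 553 [0.5381 0.0797 0.11  ] [0.5826 0.1155 0.1931] [0.5575 0.0884 0.1572]
 top 125 ((560.3557739257812, 98.41575622558594), (26.651330947875977, 27.771507263183594), 6.255642890930176) [0.5587 0.0928 0.1882]
red 1096 hi 122 [ 0.5308 -0.2057  0.0316] [ 0.5309 -0.2053  0.0314] [0.0284 0.0207 0.0073] [ 19. 179. 163.]
blue 920 hi 108 [ 0.5094 -0.1398  0.0315] [ 0.5088 -0.1393  0.0312] [0.0255 0.0293 0.0068] [ 19. 177. 162.]
yel 1293 hi 142 [ 0.5513 -0.2727  0.0317] [ 0.5514 -0.2735  0.0311] [0.0221 0.0301 0.0063] [ 19. 179. 163.]
```

Request:
play_rows(motion=[[[0.49,0.94,0.25],[0,0,0.84]],[[0.49,0.94,0.25],[0,0,0.84]],[[0.49,0.94,0.25],[0,0,0.84]],[[0.49,0.94,0.25],[0,0,0.84]],[[0.49,0.94,0.25],[0,0,0.84]],[[0.49,0.94,0.25],[0,0,0.84]],[[0.49,0.94,0.25],[0,0,0.84]]], gripper=0)

```text
time: 1.58
tool_pos: [0.3693, -0.2747, 0.3322]
tcp_rot: [-1.51, 0.51, -0.512]
wrist_force: [0.7, -0.4, 0.2]
width: 1.001
```

```bash
python3 - <<'E'
from h import *
np.set_printoptions(precision=4,suppress=True)
s=bot.read_state();print(s['time'],s['tool_pos'],s['q']);print(Ro.from_rotvec(s['tcp_rot']).as_matrix());print(cams.calibration('wrist'))
st=bot.read_state();p,d=snap('wrist','w0.png');C=cloud('wrist',d,st)
np.savez('w0.npz',p=p,d=d,C=C)
for l in ['term_red','term_blue','term_yellow','stand_mouth','probe_grip']:
    for k in cams.mark_of('wrist',l)[:1]: print(l,k['conf'],w('wrist',k['xyz'],st))
E
```

```text
1.575 [ 0.3693 -0.2747  0.3322] [-0.6938 -0.2011  1.8998  0.0002  1.4415 -0.0412]
[[ 0.7945  0.0012  0.6073]
 [-0.6073 -0.0007  0.7945]
 [ 0.0014 -1.      0.0002]]
{'mtx': array([[292.4934,   0.    , 321.2163],
       [  0.    , 292.4934, 199.1998],
       [  0.    ,   0.    ,   1.    ]]), 'tool_from_camera': array([[ 1.    , -0.0005,  0.0021,  0.    ],
       [-0.0022, -0.2909,  0.9568, -0.1425],
       [ 0.0001, -0.9568, -0.2909,  0.0736],
       [ 0.    ,  0.    ,  0.    ,  1.    ]])}
term_red 0.64 [ 0.532  -0.2018  0.018 ]
term_blue 0.6 [ 0.5115 -0.1405  0.0175]
term_yellow 0.57 [ 0.5512 -0.2712  0.0131]
```

View pics/w0.png

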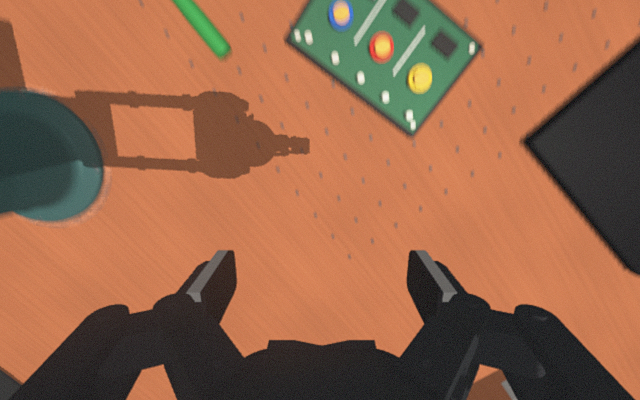

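Request:
play_rows(motion=[[[0.475,0.76,0],[0,0,0.83]],[[0.475,0.76,0],[0,0,0.83]],[[0.475,0.76,0],[0,0,0.83]],[[0.475,0.76,0],[0,0,0.83]],[[0.475,0.76,0],[0,0,0.83]],[[0.475,0.76,0],[0,0,0.83]],[[0.475,0.76,0],[0,0,0.83]]])

```text
time: 2.75
tool_pos: [0.5599, 0.0281, 0.3296]
tcp_rot: [-1.571, 0.001, 0.003]
wrist_force: [0.0, -0.7, -0.2]
width: 0.997
```

```bash
python3 - <<'E'
from h import *
np.set_printoptions(precision=4,suppress=True)
st=bot.read_state();p,d=snap('wrist','w1.png');C=cloud('wrist',d,st)
print(st['tool_pos']);print(Ro.from_rotvec(st['tcp_rot']).as_matrix(),st['q'])
np.savez('w1.npz',p=p,d=d,C=C)
for l in ['term_red','term_blue','stand_mouth','probe_grip']:
    for k in cams.mark_of('wrist',l)[:1]: print(l,k['conf'],w('wrist',k['xyz'],st))
hsv=cv2.cvtColor(p,cv2.COLOR_RGB2HSV);S=hsv[...,1]
z=C[...,2];ok=(d>0)&(np.hypot(C[...,0]-.56,C[...,1]-.101)<.06)
t=ok&(z>.18); Q=C[t]; print('top',t.sum(),np.median(Q,0),cv2.minAreaRect((Q[:,:2]*1000).astype(np.float32)))
t=ok&(z>.1)&(z<.115); Q=C[t]; print('disc/rim',t.sum(),np.median(Q,0),Q.min(0),Q.max(0))
t=ok&(z>.12)&(z<.18); Q=C[t]; print('handle sides',t.sum(),Q.min(0),Q.max(0))
E
```

```text
[0.5599 0.0281 0.3296]
[[ 1.     -0.0024 -0.0008]
 [ 0.0008  0.0003  1.    ]
 [-0.0024 -1.      0.0003]] [0.0056 0.0025 1.7191 0.0003 1.4223 0.0047]
term_red 0.79 [ 0.5311 -0.2064  0.0159]
term_blue 0.82 [ 0.5146 -0.1393  0.0158]
top 4135 [0.5604 0.0469 0.4244] ((559.8707885742188, 78.53009033203125), (48.449378967285156, 69.58638763427734), 0.06553370505571365)
disc/rim 650 [0.5606 0.1012 0.1079] [0.535  0.0744 0.1   ] [0.5863 0.1257 0.1106]Traceback (most recent call last):
  File "<stdin>", line 12, in <module>
    return umr_minimum(a, axis, None, out, keepdims, initial, where)
ValueError: zero-size array to reduction operation minimum which has no identity
```

View pics/w1.png

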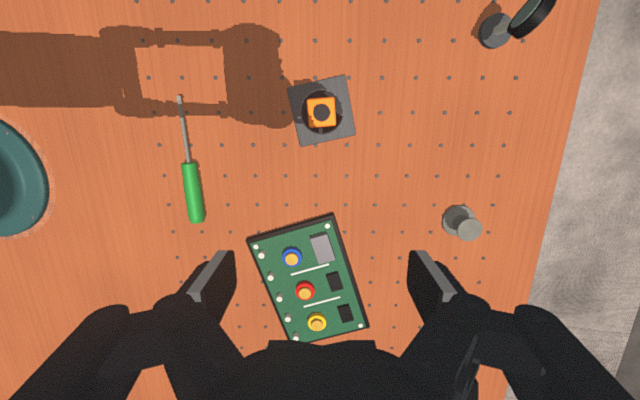

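```bash
python3 - <<'E'
from h import *
np.set_printoptions(precision=4,suppress=True)
f=np.load('w1.npz');p,d,C=f['p'],f['d'],f['C']
cv2.imwrite('pics/w1c.png',cv2.resize(p[60:160,270:370,::-1],(600,600),interpolation=cv2.INTER_CUBIC))
z=C[...,2];v,u=np.mgrid[:400,:640];ok=(d>0)&(np.hypot(C[...,0]-.56,C[...,1]-.101)<.04)&(v<170)
t=ok&(z>.175)&(z<.2); Q=C[t]; print('top',t.sum(),np.median(Q,0),Q.min(0),Q.max(0),cv2.minAreaRect((Q[:,:2]*1000).astype(np.float32)))
t=ok&(z>.1)&(z<.115); Q=C[t]; print('disc',t.sum(),cv2.minEnclosingCircle((Q[:,:2]*1000).astype(np.float32)))
hsv=cv2.cvtColor(p,cv2.COLOR_RGB2HSV);m=(hsv[...,1]>170)&(hsv[...,2]>150)&(hsv[...,0]>8)&(hsv[...,0]<25)&ok&(z>.17)
print(m.sum(),cv2.minAreaRect(np.argwhere(m)[:,::-1].astype(np.int32)))
for nm,x,y in [('red',.53,-.203),('blue',.5095,-.138),('yel',.550,-.2705)]:
    m=(np.hypot(C[...,0]-x,C[...,1]-y)<.03)&(z>.028)&(z<.05); P=C[m]
    print(nm,m.sum(),np.median(P,0),cv2.minEnclosingCircle((P[:,:2]*1000).astype(np.float32)))
E
```

```text
top 795 [0.5604 0.1    0.1882] [0.5464 0.0863 0.1845] [0.5737 0.1133 0.1926] ((560.1443481445312, 99.96916961669922), (25.976688385009766, 25.99936294555664), 4.721210479736328)
disc 650 ((560.5888061523438, 99.89280700683594), 26.42699432373047)
506 ((321.483642578125, 111.81968688964844), (28.880901336669922, 27.251258850097656), 84.80557250976562)
red 111 [ 0.5315 -0.2043  0.031 ] ((531.2882080078125, -204.710205078125), 11.082537651062012)
blue 122 [ 0.5107 -0.1378  0.031 ] ((509.8218078613281, -137.88380432128906), 11.183501243591309)
yel 101 [ 0.5523 -0.2707  0.0312] ((552.6657104492188, -271.9309387207031), 11.283503532409668)
```

View pics/w1c.png

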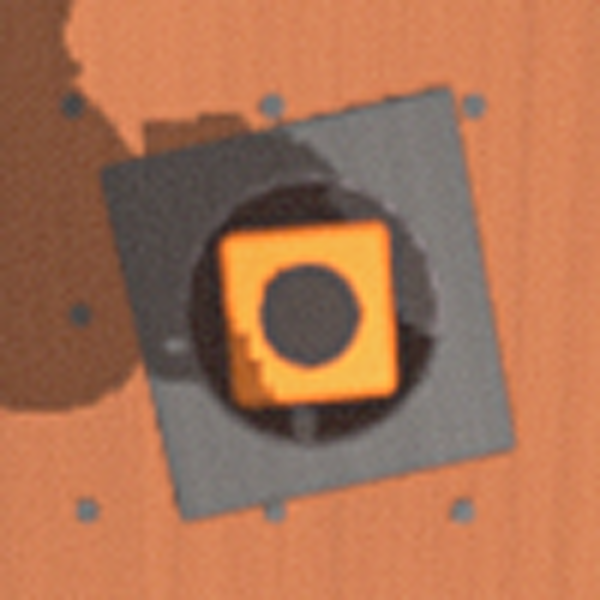

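Request:
play_rows(motion=[[[0.001,0.09,0],[0,0,0.105]],[[0.001,0.18,0],[0,0,0.105]],[[0.001,0.18,-0.1],[0,0,0.105]],[[0.001,0.18,-0.2],[0,0,0.105]],[[0.001,0.18,-0.3],[0,0,0.105]],[[0.001,0.18,-0.4],[0,0,0.105]],[[0.001,0.18,-0.45],[0,0,0.105]],[[0.001,0.18,-0.49],[0,0,0.105]],[[0.001,0.18,-0.49],[0,0,0.105]]])

```text
time: 4.12
tool_pos: [0.5588, 0.099, 0.1348]
tcp_rot: [-1.57, -0.063, 0.065]
wrist_force: [0.2, 0.4, 0.6]
width: 0.995
```

Request:
play_rows(motion=[[[0,0,0],[0,0,0]],[[0,0,0],[0,0,0]],[[0,0,0],[0,0,0]],[[0,0,0],[0,0,0]],[[0,0,0],[0,0,0]],[[0,0,0],[0,0,0]],[[0,0,0],[0,0,0]],[[0,0,0],[0,0,0]]], gripper=1, squeeze=50)

```text
time: 5.12
tool_pos: [0.5599, 0.0996, 0.1362]
tcp_rot: [-1.57, -0.066, 0.063]
wrist_force: [0.6, 1.1, 5.0]
width: 0.297
```

```bash
python3 - <<'E'
from h import *
np.set_printoptions(precision=4,suppress=True)
s=bot.read_state();print(s['tool_pos'],s['width'],s['wrist_force'],s['torque'],s['tcp_rot'])
snap('side','s1.png'); p,d=snap('wrist','w2.png')
E
```

```text
[0.5599 0.0996 0.1362] 0.29693102649804426 [0.5806 1.0719 4.9979] [0.0319 0.0964 0.0146] [-1.5696 -0.0657  0.0631]
```

View pics/s1.png

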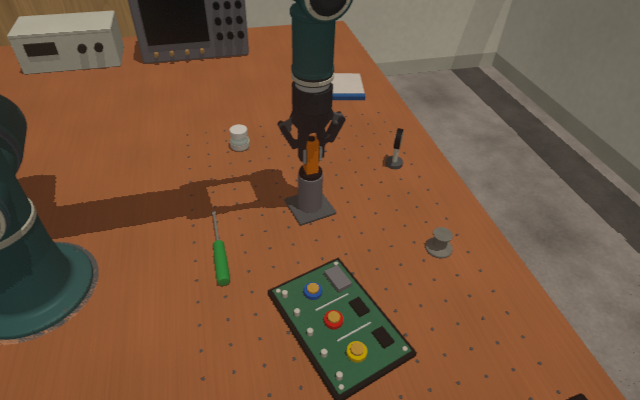

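View pics/w2.png

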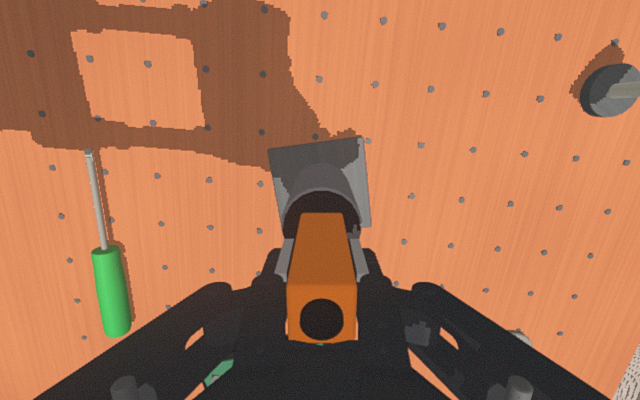

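Request:
play_rows(motion=[[[0,0,0.05],[0,0,0]],[[0,0,0.13],[0,0,0]],[[0,0,0.21],[0,0,0]],[[0,0,0.29],[0,0,0]],[[0,0,0.3],[0,0,0]],[[0,0,0.3],[0,0,0]]])

```text
time: 5.98
tool_pos: [0.5587, 0.0994, 0.2547]
tcp_rot: [-1.57, -0.064, 0.065]
wrist_force: [1.0, 0.0, -1.0]
width: 0.301
```

Request:
play_rows(motion=[[[-0.005,-0.06,0],[0,0,0]],[[-0.015,-0.18,0],[0,0,0]],[[-0.03,-0.31,0],[0,0,0]],[[-0.045,-0.44,0],[0,0,0]],[[-0.055,-0.57,0],[0,0,0]],[[-0.067,-0.69,0],[0,0,0]],[[-0.072,-0.745,0],[0,0,0]],[[-0.072,-0.76,0],[0,0,0]],[[-0.072,-0.76,0],[0,0,0]],[[-0.072,-0.76,0],[0,0,0]]])

```text
time: 7.22
tool_pos: [0.5303, -0.2033, 0.2547]
tcp_rot: [-1.569, -0.065, 0.066]
wrist_force: [-0.2, -0.8, -1.3]
width: 0.296
```

```bash
python3 - <<'E'
from h import *
np.set_printoptions(precision=4,suppress=True)
s=bot.read_state();print(s['tool_pos'],s['width'],s['wrist_force'],s['torque'],s['tcp_rot'])
for n in ['side','top','wrist']:
    st=bot.read_state();p,d=snap(n,n+'3.png');np.savez(n+'3.npz',p=p,d=d,C=cloud(n,d,st))
    for l in ['probe_tip','probe_grip','term_red','term_blue']:
        for k in cams.mark_of(n,l)[:1]: print(n,l,round(k['conf'],2),w(n,k['xyz'],st))
E
```

```text
[ 0.5303 -0.2033  0.2547] 0.2957684079754767 [-0.2008 -0.8442 -1.3126] [-0.0161 -0.05    0.0347] [-1.569  -0.0647  0.066 ]
side probe_grip 0.8 [ 0.5317 -0.2032  0.2734]
side term_red 0.76 [ 0.5319 -0.2048  0.0129]
side term_blue 0.82 [ 0.5131 -0.1418  0.0158]
top term_red 0.49 [ 0.5285 -0.202   0.014 ]
top term_blue 0.54 [ 0.5062 -0.1376  0.0159]
wrist probe_grip 0.56 [ 0.5291 -0.2079  0.2667]
wrist term_red 0.78 [ 0.5318 -0.2045  0.0161]
wrist term_blue 0.78 [ 0.5132 -0.1408  0.0202]
```

View pics/side3.png

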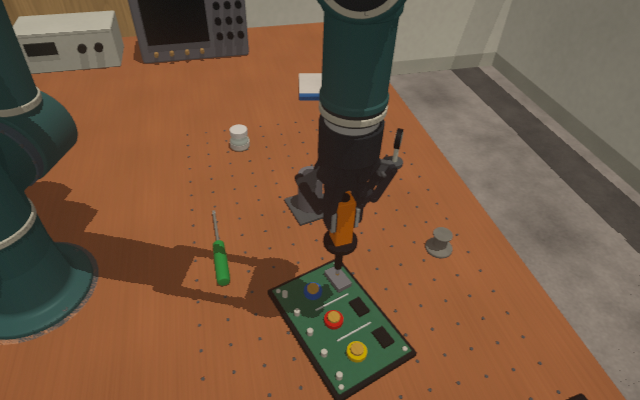

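View pics/wrist3.png

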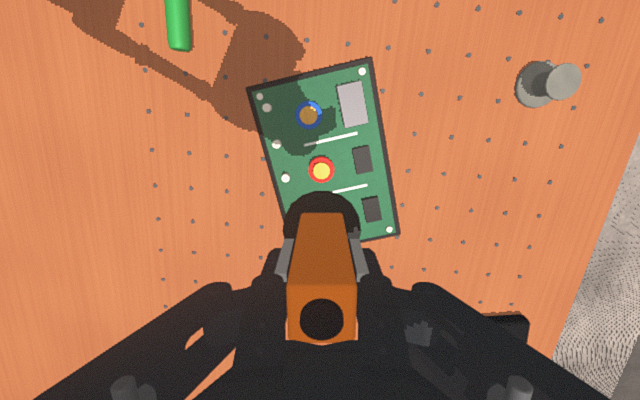

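```bash
python3 - <<'E'
from h import *
np.set_printoptions(precision=1,suppress=True)
c=cams.calibration('side');K=np.array(c['mtx'])
p=cv2.imread('pics/side3.png')
img=cv2.resize(p[180:320,270:430],None,fx=5,fy=5,interpolation=cv2.INTER_CUBIC)
x,y=.5306,-.2034;zg=.2547+.0138
for dz in [.04,0,-.042,-.05,-.105,-.125]:
    X=np.array(c['R'])@[x,y,zg+dz]+np.array(c['t']);u=K@X;u=u[:2]/u[2];print(dz,u)
    cv2.circle(img,tuple(((u-[270,180])*5).astype(int)),3,(255,255,0),-1)
cv2.imwrite('pics/side3c.png',img[:600])
E
```

```text
0.04 [343.1 197.3]
0 [341.2 218.7]
-0.042 [339.3 239.3]
-0.05 [339. 243.]
-0.105 [336.9 267. ]
-0.125 [336.2 275.1]
```

View pics/side3c.png

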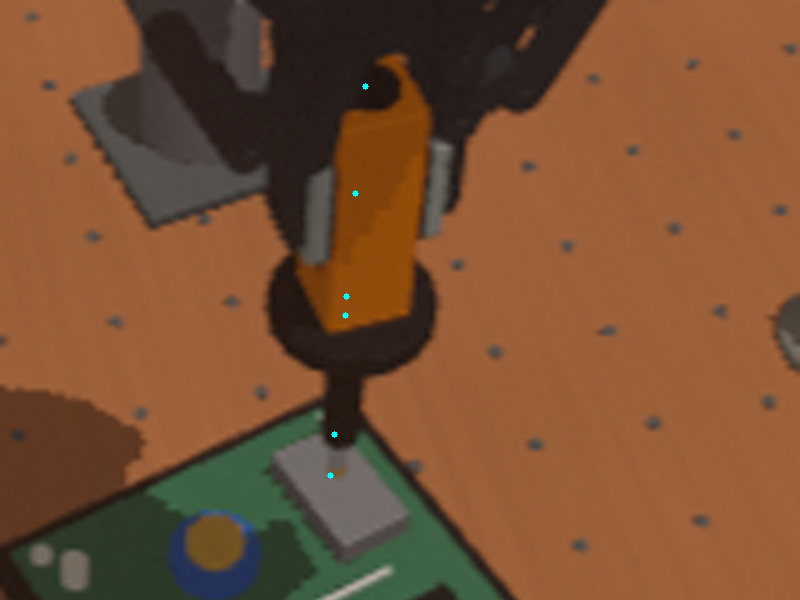

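Request:
play_rows(motion=[[[0,-0.004,-0.06],[0,0,0]],[[0,-0.004,-0.14],[0,0,0]],[[0,-0.004,-0.21],[0,0,0]],[[0,-0.004,-0.25],[0,0,0]],[[0,-0.004,-0.265],[0,0,0]],[[0,-0.004,-0.27],[0,0,0]],[[0,-0.004,-0.27],[0,0,0]]])

```text
time: 8.85
tool_pos: [0.5311, -0.2065, 0.1484]
tcp_rot: [-1.571, -0.066, 0.063]
wrist_force: [1.0, -0.1, -0.2]
width: 0.301
```

```bash
python3 - <<'E'
from h import *
np.set_printoptions(precision=4,suppress=True)
s=bot.read_state();print(s['tool_pos'],s['wrist_force'])
st=s
p,d=snap('side','side4.png');cv2.imwrite('pics/side4c.png',cv2.resize(p[220:360,260:420,::-1],None,fx=5,fy=4.2,interpolation=cv2.INTER_CUBIC))
c=cams.calibration('side');K=np.array(c['mtx'])
t=s['tool_pos']
for P in [[t[0],t[1],t[2]-.111],[.531,-.2047,.031]]:
    X=np.array(c['R'])@P+np.array(c['t']);u=K@X;print(u[:2]/u[2],(u[:2]/u[2]-[260,220])*[5,4.2])
E
```

```text
[ 0.5311 -0.2065  0.1484] [ 1.0136 -0.0791 -0.249 ]
[333.4922 314.7781] [367.461  398.0679]
[332.9906 315.9847] [364.9528 403.1359]
```

View pics/side4c.png

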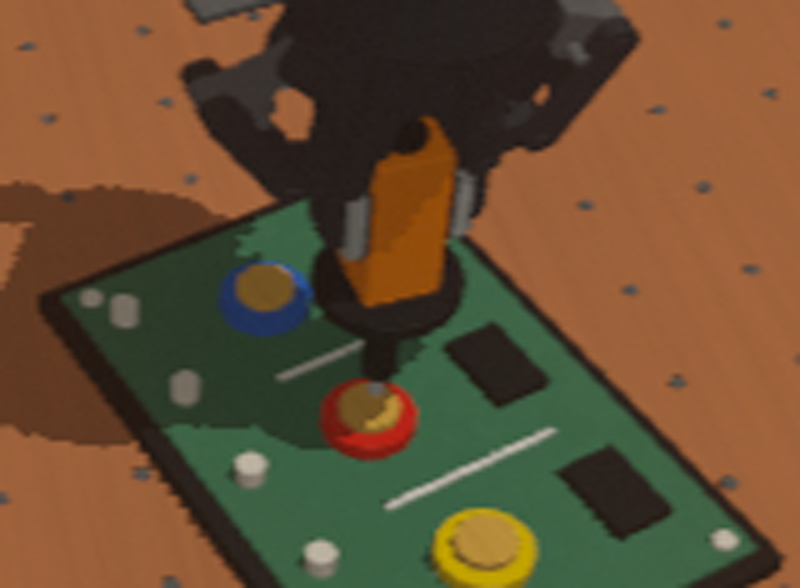

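Request:
play_rows(motion=[[[-0.003,0.002,-0.01],[0,0,0]],[[-0.003,0.002,-0.02],[0,0,0]],[[-0.003,0.002,-0.027],[0,0,0]],[[-0.003,0.002,-0.03],[0,0,0]],[[-0.003,0.002,-0.03],[0,0,0]],[[-0.003,0.002,-0.03],[0,0,0]],[[-0.003,0.002,-0.03],[0,0,0]]])

```text
time: 9.78
tool_pos: [0.5294, -0.2054, 0.1355]
tcp_rot: [-1.57, -0.065, 0.064]
wrist_force: [0.3, -0.0, 1.0]
width: 0.297
```

```bash
python3 - <<'E'
from h import *
np.set_printoptions(precision=4,suppress=True)
s=bot.read_state();print(s['time'],s['tool_pos'],s['wrist_force'])
p,d=snap('side','side5.png');cv2.imwrite('pics/side5c.png',cv2.resize(p[260:340,280:390,::-1],None,fx=7,fy=7,interpolation=cv2.INTER_CUBIC))
s=bot.read_state();print(s['time'],s['tool_pos'],s['wrist_force'],s['tcp_rot'])
E
```

```text
9.775 [ 0.5294 -0.2054  0.1355] [ 0.2625 -0.0188  1.006 ]
9.825 [ 0.5294 -0.2054  0.1355] [0.9078 0.2454 0.6387] [-1.5701 -0.0649  0.064 ]
```

View pics/side5c.png

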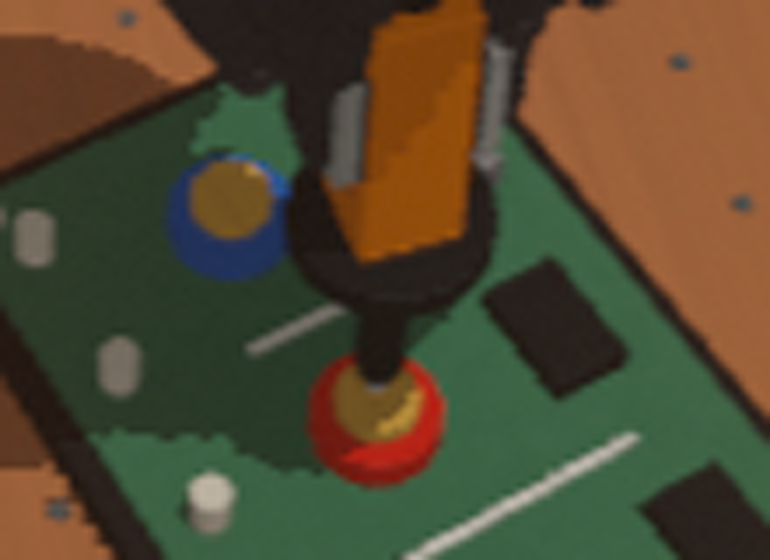

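Request:
play_rows(motion=[[[0,0,0],[0,0,0]],[[0,0,0],[0,0,0]],[[0,0,0],[0,0,0]],[[0,0,0],[0,0,0]]])

```text
time: 10.32
tool_pos: [0.5292, -0.2054, 0.1353]
tcp_rot: [-1.57, -0.064, 0.064]
wrist_force: [1.2, -0.6, 1.2]
width: 0.298
```

```bash
python3 - <<'E'
from h import *
np.set_printoptions(precision=4,suppress=True)
F=[]
for i in range(5):
    cams.read_camera('top'); F.append(bot.read_state()['wrist_force'])
print(np.mean(F,0),bot.read_state()['tool_pos'])
E
```

```text
[ 1.3442 -0.0614  0.6502] [ 0.5291 -0.2053  0.1353]
```

Request:
play_rows(motion=[[[0,0,0.03],[0,0,0]],[[0,0,0.08],[0,0,0]],[[-0.01,0.04,0.1],[0,0,0]],[[-0.032,0.1,0.1],[0,0,0]],[[-0.05,0.15,0.1],[0,0,0]],[[-0.053,0.166,0.1],[0,0,0]],[[-0.053,0.166,0.1],[0,0,0]],[[-0.053,0.166,0.06],[0,0,0]],[[-0.053,0.166,0.035],[0,0,0]],[[-0.053,0.166,0.03],[0,0,0]]])

```text
time: 11.82
tool_pos: [0.5068, -0.1389, 0.1453]
tcp_rot: [-1.569, -0.061, 0.067]
wrist_force: [0.1, 1.0, -1.4]
width: 0.297
```

```bash
python3 - <<'E'
from h import *
np.set_printoptions(precision=4,suppress=True)
p,d=snap('side','side6.png');cv2.imwrite('pics/side6c.png',cv2.resize(p[240:320,270:380,::-1],None,fx=7,fy=7,interpolation=cv2.INTER_CUBIC))
F=[]
for i in range(4):
    cams.read_camera('top'); F.append(bot.read_state()['wrist_force'])
s=bot.read_state();print(s['time'],s['tool_pos'],np.mean(F,0),s['tcp_rot'])
E
```

```text
12.075 [ 0.5083 -0.1392  0.1476] [-0.0184 -0.3022 -1.3092] [-1.5701 -0.0647  0.0638]
```

View pics/side6c.png

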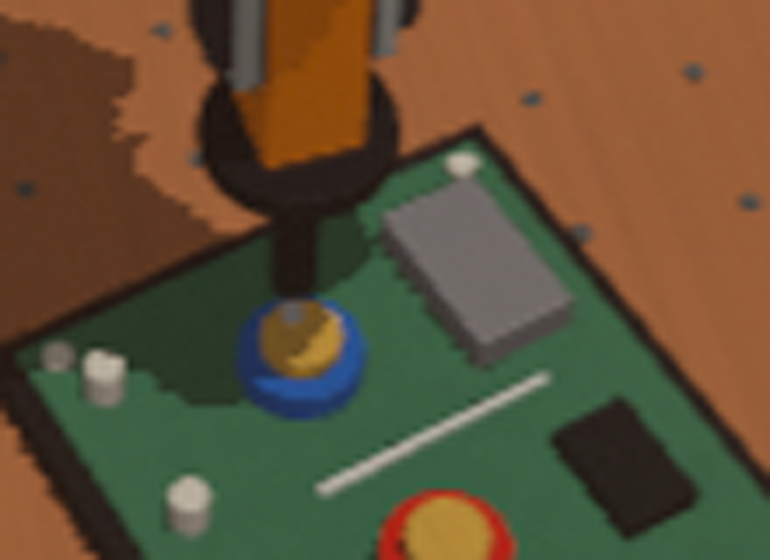

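Request:
play_rows(motion=[[[0.003,0,-0.01],[0,0,0]],[[0.003,0,-0.02],[0,0,0]],[[0.003,0,-0.027],[0,0,0]],[[0.003,0,-0.03],[0,0,0]],[[0.003,0,-0.03],[0,0,0]],[[0.003,0,-0.03],[0,0,0]],[[0.003,0,-0.03],[0,0,0]],[[0.003,0,-0.03],[0,0,0]],[[0.003,0,-0.03],[0,0,0]]])

```text
time: 13.2
tool_pos: [0.5092, -0.139, 0.1354]
tcp_rot: [-1.57, -0.065, 0.064]
wrist_force: [1.9, -0.6, 1.7]
width: 0.299
```

```bash
python3 - <<'E'
from h import *
np.set_printoptions(precision=4,suppress=True)
p,d=snap('side','side7.png');cv2.imwrite('pics/side7c.png',cv2.resize(p[240:320,270:380,::-1],None,fx=7,fy=7,interpolation=cv2.INTER_CUBIC))
F=[]
for i in range(5):
    cams.read_camera('top'); F.append(bot.read_state()['wrist_force'])
s=bot.read_state();print(s['time'],s['tool_pos'],np.mean(F,0),s['tcp_rot'])
E
```

```text
13.5 [ 0.5091 -0.1389  0.1353] [ 1.3396 -0.2635  1.0297] [-1.5698 -0.0644  0.0645]
```

View pics/side7c.png

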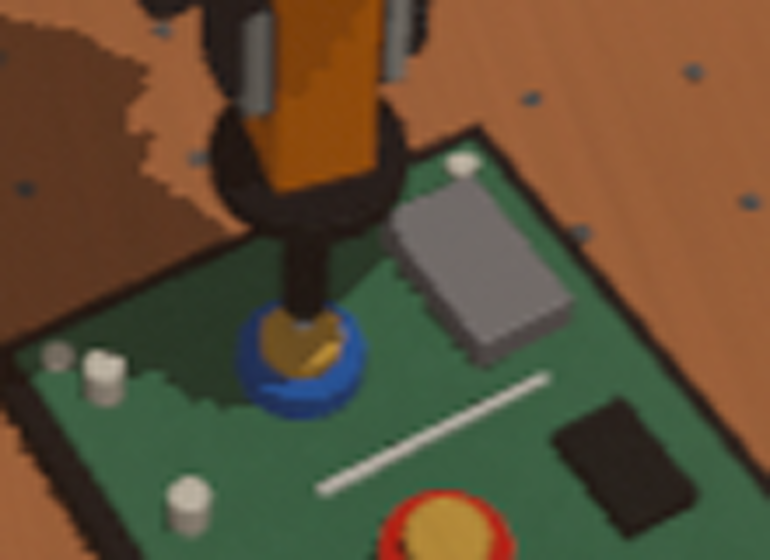

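Request:
play_rows(motion=[[[0,0,0.05],[0,0,0]],[[0,0,0.15],[0,0,0]],[[0,0,0.25],[0,0,0]],[[0.005,0.03,0.3],[0,0,0]],[[0.03,0.14,0.3],[0,0,0]],[[0.06,0.28,0.3],[0,0,0]],[[0.09,0.42,0.3],[0,0,0]],[[0.115,0.54,0.3],[0,0,0]],[[0.126,0.59,0.3],[0,0,0]],[[0.127,0.597,0.3],[0,0,0]]])

```text
time: 14.75
tool_pos: [0.5592, 0.101, 0.2541]
tcp_rot: [-1.57, -0.064, 0.068]
wrist_force: [-0.5, -0.4, -1.5]
width: 0.298
```

Request:
play_rows(motion=[[[0,0,0],[0,0,0]],[[0,0,0],[0,0,0]]])

```text
time: 15.0
tool_pos: [0.5597, 0.0985, 0.2551]
tcp_rot: [-1.57, -0.063, 0.063]
wrist_force: [0.5, 0.7, -1.3]
width: 0.3
```

```bash
python3 - <<'E'
from h import *
np.set_printoptions(precision=4,suppress=True)
p,d=snap('side','side8.png');cv2.imwrite('pics/side8c.png',cv2.resize(p[100:220,240:400,::-1],None,fx=5,fy=5,interpolation=cv2.INTER_CUBIC))
s=bot.read_state();print(s['time'],s['tool_pos'],s['tcp_rot'],s['wrist_force'])
E
```

```text
15.05 [0.5598 0.0985 0.2553] [-1.5702 -0.0629  0.0631] [ 0.4062 -0.1744 -0.9589]
```

View pics/side8c.png

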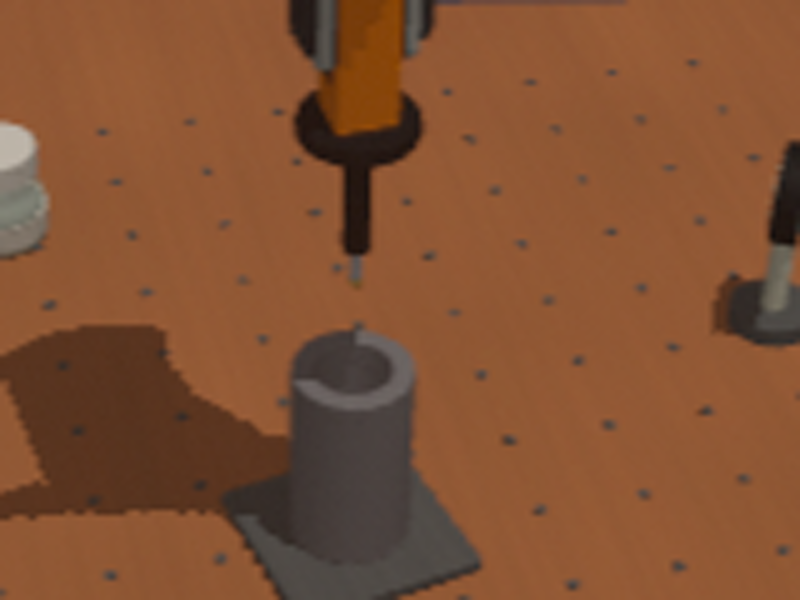

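Request:
play_rows(motion=[[[0,0.002,-0.06],[0,0,0]],[[0,0.002,-0.13],[0,0,0]],[[0,0.002,-0.19],[0,0,0]],[[0,0.002,-0.25],[0,0,0]],[[0,0.002,-0.28],[0,0,0]],[[0,0.002,-0.292],[0,0,0]],[[0,0.002,-0.297],[0,0,0]],[[0,0.002,-0.297],[0,0,0]],[[0,0.002,-0.297],[0,0,0]]])

```text
time: 16.18
tool_pos: [0.5605, 0.1008, 0.1374]
tcp_rot: [-1.57, -0.066, 0.063]
wrist_force: [0.6, -0.7, -1.6]
width: 0.299
```

```bash
python3 - <<'E'
from h import *
np.set_printoptions(precision=4,suppress=True)
p,d=snap('side','side9.png');cv2.imwrite('pics/side9c.png',cv2.resize(p[100:220,240:400,::-1],None,fx=5,fy=5,interpolation=cv2.INTER_CUBIC))
s=bot.read_state();print(s['time'],s['tool_pos'],s['tcp_rot'],s['wrist_force'])
E
```

```text
16.225 [0.5605 0.1008 0.1372] [-1.5697 -0.0656  0.0635] [-0.1113  0.3689 -0.9414]
```

View pics/side9c.png

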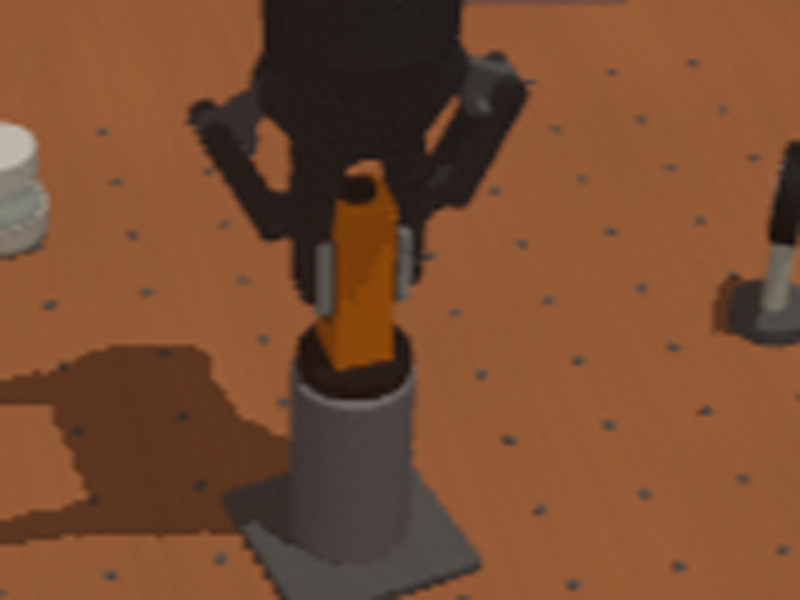

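Seated to within about 1 mm, with the force still at the free-hanging value. I'll lower 1 mm more and then release.

Request:
play_rows(motion=[[[0,0,-0.003],[0,0,0]],[[0,0,-0.003],[0,0,0]],[[0,0,-0.003],[0,0,0]]])

```text
time: 16.6
tool_pos: [0.5604, 0.1008, 0.1362]
tcp_rot: [-1.57, -0.065, 0.064]
wrist_force: [-0.9, -0.4, 5.4]
width: 0.295
```

Request:
play_rows(motion=[[[0,0,0],[0,0,0]],[[0,0,0],[0,0,0]],[[0,0,0],[0,0,0]],[[0,0,0],[0,0,0]],[[0,0,0],[0,0,0]],[[0,0,0],[0,0,0]],[[0,0,0],[0,0,0]],[[0,0,0],[0,0,0]]], gripper=0)

```text
time: 17.6
tool_pos: [0.56, 0.1007, 0.1353]
tcp_rot: [-1.57, -0.064, 0.064]
wrist_force: [0.0, 0.5, 0.1]
width: 1.002
```

Request:
play_rows(motion=[[[0,0,0.05],[0,0,0]],[[0,0,0.13],[0,0,0]],[[0,0,0.25],[0,0,0]],[[0,0,0.37],[0,0,0]],[[0,0,0.49],[0,0,0]],[[0,-0.09,0.49],[0,0,0]],[[0,-0.18,0.49],[0,0,0]],[[0,-0.18,0.49],[0,0,0]],[[0,-0.18,0.49],[0,0,0]]])

```text
time: 18.73
tool_pos: [0.56, 0.0289, 0.3324]
tcp_rot: [-1.569, -0.065, 0.063]
wrist_force: [0.9, -1.7, 0.8]
width: 1.0
```

```bash
python3 - <<'E'
from h import *
np.set_printoptions(precision=4,suppress=True)
st=bot.read_state();p,d=snap('wrist','w9.png');C=cloud('wrist',d,st)
z=C[...,2];v,u=np.mgrid[:400,:640];ok=(d>0)&(np.hypot(C[...,0]-.56,C[...,1]-.101)<.04)&(v<170)
t=ok&(z>.175)&(z<.2); Q=C[t]; print('top',np.median(Q,0),cv2.minAreaRect((Q[:,:2]*1000).astype(np.float32)))
t=ok&(z>.1)&(z<.115); Q=C[t]; print('disc',np.median(Q,0),cv2.minEnclosingCircle((Q[:,:2]*1000).astype(np.float32)))
p,d=snap('side','side10.png');cv2.imwrite('pics/side10c.png',cv2.resize(p[100:220,240:400,::-1],None,fx=5,fy=5,interpolation=cv2.INTER_CUBIC))
print(st['time'],st['width'],st['wrist_force'],st['joint_vel'])
E
```

```text
top [0.5609 0.1011 0.1883] ((561.0654907226562, 100.87924194335938), (24.92159652709961, 25.4783878326416), 4.703588485717773)
disc [0.5562 0.1016 0.1079] ((560.3309326171875, 99.88648223876953), 26.342435836791992)
18.725 1.000067639052907 [ 0.8501 -1.6652  0.8341] [ 0.0152  0.006   0.0031 -0.0007 -0.0041 -0.0009]
```

View pics/side10c.png

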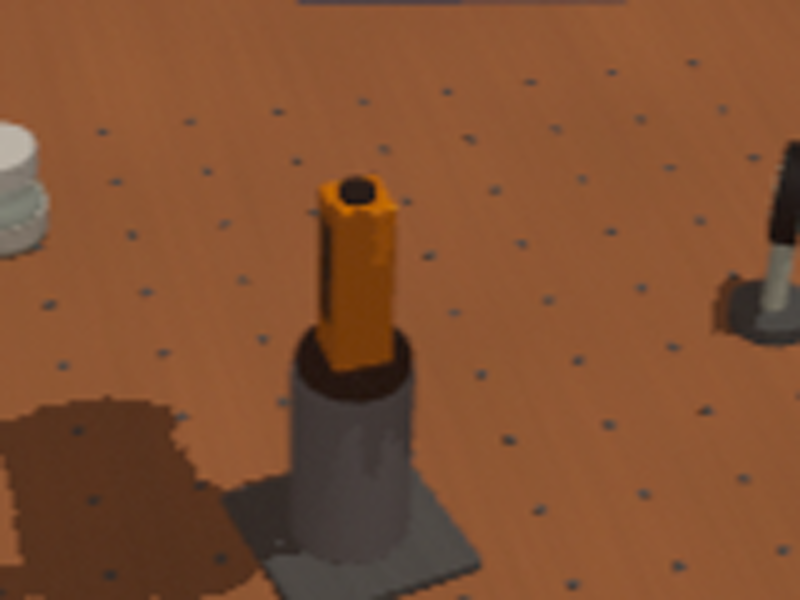

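The probe stands upright in its stand with the disc on the rim, and the gripper is well clear. Handing in.

```bash
python3 -c "
from workcell import bot
print(bot.finish_job())"
```

```text
the job is handed in; nothing more can be done
None
```

I took the probe from its stand, touched it on the red stud and then the blue stud, put it back and let go. I handed the job in after about 19 s on the robot's clock; it reported no verdict.

- **Touches:** The net contact force came to about 2 N on red and 2.3 N on blue, which is about 6 to 7 mm of plunger travel. I held each touch for well over half a second. The side pictures showed the tip on each stud, within a few millimetres of its centre. I never lowered the probe near the yellow terminal.
- **Put away:** The last wrist and side views show the probe upright with the guard disc on the rim. The handle top measured within about 1 mm of where it started (0.561, 0.101, 0.188), against (0.560, 0.100, 0.188) before. The gripper was open and about 20 cm clear.
- **Disagreements:** The cameras differed by 2 to 3 mm on positions, well within the tolerances. Wrist force readings scatter by about 1 N, so I averaged them for the contact forces. No check failed.

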